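# Slide the top culture dish off its stack onto the light box

## Robot

A 6-joint arm with a two-finger parallel gripper is mounted at the origin on a cart in front of the work surface, level with it; the furniture and walls round the work are solid. World frame = base frame: x ahead of the robot, y to its left, z up, the work surface at z = 0. Lengths are in mm, angles in degrees, forces in N, time in s.
With the tool pointing down it reaches from about 300 to 850 mm from the base axis. Payload 4.2 kg.
Tool frame: the origin (TCP) lies midway between the tips of the shut fingers; the grasp point (between the pads) lies 19 mm behind it (env.grip_point_offset is the distance from the TCP to the grasp point, in mm); z points along the fingers, x is the direction in which the jaws open and shut, and the axes are right-handed (so a half turn about z gives the same grasp; the last joint's range is limited). The gripper opens to 91 mm and grips with 3 to 60 N. Pads are 32 mm wide; open, the fingers measure 118 mm over their backs; the gripper's body (76 mm by 178 mm) begins 60 mm behind the grasp point.
Start: joints at [64.973, 18.312, 89.639, -0, 72.044, -1.146], TCP at [232.785, 525.789, 213.976] pointing down, gripper open.
Joint ranges: [-177.97, 177.97], [-48.28, 115.42], [12.27, 149.76], [-77.06, 257.06], [2.81, 150.46], [-146.56, 146.56]. Speed limits (degrees/s): [147.25, 147.25, 180, 180, 180, 180].

## Interface

Orientations are given as [roll, pitch, yaw] about the fixed x, y, z axes, in that order (R = Rz(yaw) Ry(pitch) Rx(roll)).
In Python, from workcell import env gives the robot as it stands.
- The arm moves only by the shell command python3 -m pendant 'ROWS' [FORCE]. ROWS is JSON, a list of rows, each an object with "xyz": the shift along the tool's x, y, z in m, a list of three; "roll": the turn about the tool's z in degrees; "jaw": the closure, from 0 (fully open) to 1 (shut). A call has exactly 8 rows; each row is the pose to reach, as a shift and turn from the pose commanded when the call began, along the tool's axes at that moment; what a row does not reach only later rows make up. A row lasts 1/8 s, in which the tool goes at most 62.5 mm and 10.7 degrees, less where a joint would pass 70% of its speed; a pose out of reach is approached as far as the arm can. A call with a gripper value outside its range is refused whole. The fingers move at their own pace and stop on an object; FORCE is the grip in N (left out, the last holds). Time passes only in rows, so rows that repeat a pose let the fingers close, or fill a call up. It gives the time, the measured TCP pose, the force and the opening at its end, in the units of the state.
- env.state(): the state, without advancing time (a new reading comes with each control period).
- env.grab_frame(name): name is "scene" or "top" or "wrist"; returns (picture, depth): 420x560x3 uint8, blue, green, red; 420x560 float32, mm along the optical axis (not along the pixel's ray), 0 where there is no reading.
- env.camera_params(name): a dict with "camera_matrix" (3x3 intrinsics, pixels), "D" ([k1, k2, p1, p2, k3] as OpenCV has them; the pictures are not rectified), "cam_to_world" (4x4, takes a point from camera to world coordinates); the wrist camera has in their place "hand_eye" (4x4, takes a point from camera to tool coordinates, whose origin is the TCP and whose axes are the tool frame's). Camera axes: x right, y up, looking along -z (the intrinsics and any distortion apply to the point x, -y, -z); pixel columns grow to the right and rows downward; lengths in mm; the calibration is good to about 2 mm. A picture is of the moment at which its call begins: read the wrist's pose just before it. camera_params takes no time and is no camera call.
- env.job_done(): hands the job in, once; it reports no verdict.
The state is a dict: "time_s": time; "qpos": joint angles; "qvel": joint speeds; "effort": joint torques, N m; "ee_pos": TCP position; "ee_rot": TCP orientation; "force": force on the tool from outside, world axes, zero at the start; "torque": the same for the moment, N m; "gripper_width": finger opening in mm.
Only numpy, scipy, OpenCV 4.12 (cv2) and the standard library are available. Lean on these libraries where they do the work, as an engineer would, in place of code of your own. Each camera call takes 0.05 s, during which the arm holds its last target. There are 200 camera calls.

## Task

Three closed culture dishes stand in a stack right beside the low light box. Slide the top dish sideways off the stack onto the light box, without lifting it, until it lies flat in the middle of the round white window, wholly inside the window's edge. Leave the two dishes below stacked where they are.

Things in the scene. Friction and masses are not known exactly. Their poses are not given: they have to be found in the camera images.
- top_dish_center (a point): Centre, half-way up, of the top dish of the stack of three beside the light box: closed round culture dish, clear rigid plastic with tan contents, 60 mm across, 15 mm high, about 20 g, upright rim. It rests loose on the dish below, within 3 mm of its centre, and spans 30 to 45 mm above the worktop. z: the dish's axis; x, y arbitrary. Other stacks of dishes are not meant.
- middle_dish_center (a point): Centre, half-way up, of the loose middle dish of the same stack, same size; it spans 15 to 30 mm above the worktop.
- bottom_dish_center (a point): Centre, half-way up, of the loose bottom dish of the same stack, same size; it stands on the worktop (0 to 15 mm).
- window_center (a point): Centre of the round white window, 90 mm across, flush in the flat top of a grey light box, 120 x 120 mm, 28 mm high, no rim, fixed, its yaw varies. The point is on the top surface, 28 mm above the worktop, 2 mm below the top dish's underside at the start. z up, x and y along the box's sides. The stack stands beside its -y side, dish centres 94 to 103 mm away, a 4 to 11 mm gap between.
Not all that is in view belongs to the job. Leave any turquoise look-alike of the part that bears top_dish_center alone.

How it is judged (in metres and radians):
At the end, for the whole second after the job is handed in: The top dish lies flat (within about 6 degrees) and at rest on the light box, its centre within 16 mm of the window's centre, and the middle and bottom dishes are within 15 mm of where they stood (horizontal distance between top_dish_center and window_center below 0.016 m and z of top_dish_center in the frame of window_center between 0.004 and 0.011 m and angle between top_dish_center's own z axis and vertical below 0.1 rad and linear speed of top_dish below 0.02 m/s and distance of each of middle_dish_center, bottom_dish_center from where it was at the start of the episode below 0.015 m); the robot touches nothing.
It fails at once if the top dish is lifted more than about 12 mm above its starting height (height (world z) of top_dish_center above 0.0495 m).
It fails at once if the top dish tips by more than about 25 degrees (angle between top_dish_center's own z axis and vertical above 0.44 rad).
It fails at once if the middle dish is shifted by more than 20 mm (distance of middle_dish_center from where it was at the start of the episode above 0.02 m).
It fails at once if the bottom dish is shifted by more than 20 mm (distance of bottom_dish_center from where it was at the start of the episode above 0.02 m).
It also fails if it takes over 32 s, if anything falls off the work surface, if the arm or the gripper's body presses on something with over 40 N, if the wrist force passes 120 N, or if a joint passes its speed limit or range.

## Working session

There is one attempt and no reset: what is moved stays moved. The work goes in short steps, Python scripts to look and compute and a shell command to move; the robot and the scene stay as the last step left them, time stands still between calls to the robot, and variables do not carry over. Pictures are saved under pics/ and viewed, about 8 in all and at most 12, crops included, and the job is handed in when it is done.

```bash
ls; mkdir -p pics; cat > h.py <<'E'
import numpy as np, cv2
from workcell import env
from scipy.spatial.transform import Rotation as Ro
def c2w(name):
    p=env.camera_params(name)
    if 'cam_to_world' in p: return p,np.array(p['cam_to_world'])
    s=env.state(); T=np.eye(4); r=s['ee_rot']
    T[:3,:3]=Ro.from_euler('xyz',r,degrees=True).as_matrix(); T[:3,3]=s['ee_pos']
    return p,T@np.array(p['hand_eye'])
def toplane(uv,z,p,T):
    n=cv2.undistortPoints(np.float64(uv).reshape(-1,1,2),np.array(p['camera_matrix']),np.array(p['D']))[:,0]
    d=np.c_[n[:,0],-n[:,1],-np.ones(len(n))]@T[:3,:3].T
    return T[:3,3]+d*((z-T[2,3])/d[:,2])[:,None]
E
python3 - <<'E'
from h import *
print(env.state())
for n in ('top','scene','wrist'):
    p,T=c2w(n); im,d=env.grab_frame(n); np.savez(f'{n}0.npz',im=im,d=d,T=T); cv2.imwrite(f'pics/{n}0.png',im)
    print(n,T[:3,3].round(),(-T[:3,2]).round(2))
E
```

```text
pics
{'time_s': 0.0, 'qpos': array([ 6.49746541e+01,  1.83521181e+01,  8.97076615e+01, -2.93916808e-04,
        7.20417292e+01, -1.14418646e+00]), 'qvel': array([-0.09878918,  0.04199145, -0.02690751,  0.03829989,  0.15490575,
        0.03439906]), 'effort': array([ 1.05893843e-03, -4.12481439e+01, -2.31975317e+01,  7.28901615e-02,
        4.59188386e-02, -1.13041083e-04]), 'ee_pos': array([232.55514848, 525.32234003, 213.10697755]), 'ee_rot': array([-1.79998252e+02,  1.01494119e-01,  6.61189330e+01]), 'force': array([-0.59700943,  0.57001354, -0.15725107]), 'torque': array([-0.05538812,  0.05908864,  0.0685571 ]), 'gripper_width': 91.39516042181062}
top [532. -83. 924.] [ 0.03  0.01 -1.  ]
scene [ 171. -655.  592.] [ 0.47  0.65 -0.59]
wrist [165. 555. 383.] [ 0.24 -0.11 -0.97]
```

View pics/top0.png

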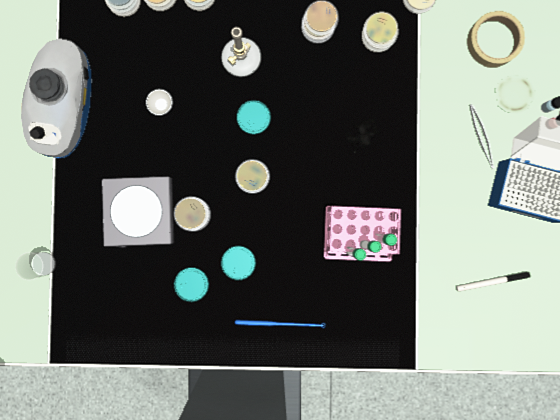

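View pics/scene0.png

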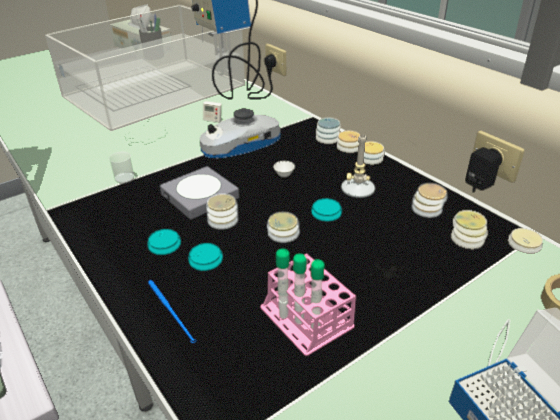

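The top view shows the light box at (137,211) with its white window and a tan three-dish stack beside it at (191,213). The other candidates are the tan stack at (252,176), which is not next to the box, and the turquoise dishes at (253,117), (238,263) and (191,284), which are decoys. (191,213) fits because it stands beside the box's −y side. I'll confirm it in a crop and measure.

```bash
cat > m.py <<'E'
from h import *
import sys
f=np.load('top0.npz'); im,d,T=f['im'],f['d'],f['T']; p=env.camera_params('top')
hsv=cv2.cvtColor(im,cv2.COLOR_BGR2HSV)
def big(m,x0,x1,y0,y1):
    z=np.zeros_like(m); z[y0:y1,x0:x1]=m[y0:y1,x0:x1]
    return max(cv2.findContours(z,cv2.RETR_EXTERNAL,cv2.CHAIN_APPROX_NONE)[0],key=cv2.contourArea)
w=big(cv2.inRange(hsv,(0,0,235),(180,30,255)),100,172,175,250)
b=big(cv2.inRange(hsv,(0,0,90),(180,40,255)),90,173,165,255)
h=cv2.convexHull(b); box=cv2.minAreaRect(h)
dish=big(cv2.inRange(hsv,(0,20,70),(40,255,255)),174,215,190,236)
def fit(c,z,n):
    P=toplane(c.reshape(-1,2),z,p,T)[:,:2].astype(np.float32)
    (c0,r)=cv2.minEnclosingCircle(P); print(n,np.round(c0,1),'diam',round(2*r,1),cv2.fitEllipse(P)); return np.array(c0)
W=fit(w,28,'win'); D=fit(dish,45,'dish')
C=toplane(cv2.boxPoints(box),28,p,T)[:,:2]; print('box c',C.mean(0),'sides',np.linalg.norm(np.roll(C,-1,0)-C,axis=1),'edges deg',[np.degrees(np.arctan2(*(C[(i+1)%4]-C[i])[::-1])).round(1) for i in range(4)])
print('d',W-D,np.linalg.norm(W-D))
# depth check
for (u,v) in ((137,211),(191,213),(252,176)):
    k=np.array(p['camera_matrix']); z=np.median(d[v-4:v+5,u-4:u+5]); n=cv2.undistortPoints(np.float64([[[u,v]]]),k,np.array(p['D']))[0,0]
    print((u,v),(T@np.r_[n[0]*z,-n[1]*z,-z,1])[:3].round(1))
for c in (w,dish): cv2.drawContours(im,[c],-1,(0,0,255),1)
cr=im[160:300,90:280]; s=env.state
cv2.imwrite('pics/crop1.png',cv2.resize(cr,None,fx=4,fy=4,interpolation=cv2.INTER_NEAREST))
E
python3 m.py
```

```text
win [552.2 160.1] diam 89.8 ((552.3082275390625, 160.041259765625), (87.71986389160156, 87.89916229248047), 145.9578857421875)
dish [549.6  61.7] diam 53.5 ((549.4157104492188, 61.60298538208008), (51.04022216796875, 52.0450325012207), 178.4104461669922)
box c [551.36616602 159.03790842] sides [120.20349344 120.66271489 119.73732484 120.72382005] edges deg [np.float64(-87.3), np.float64(-176.9), np.float64(92.7), np.float64(3.3)]
d [ 2.60693359 98.44015884] 98.47467174859239
(137, 211) [552.  157.8  27.9]
(191, 213) [549.5  59.7  43.3]
(252, 176) [616.8 -44.5  28.6]
```

View pics/crop1.png

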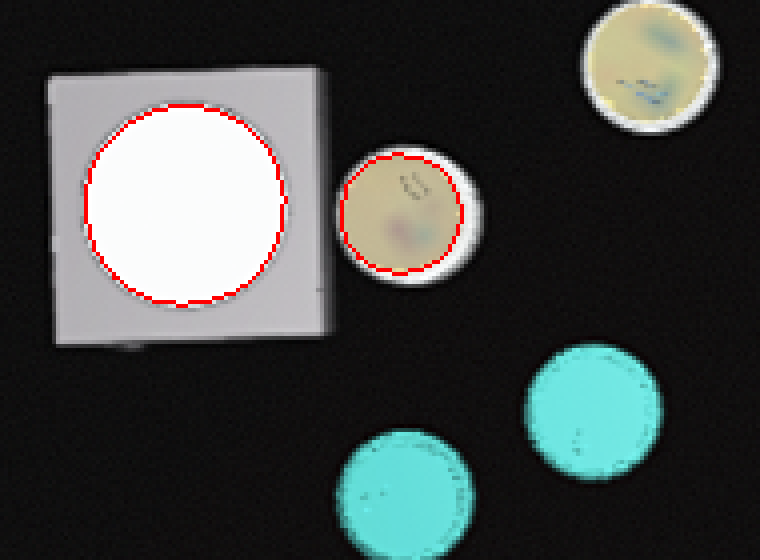

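View pics/wrist0.png

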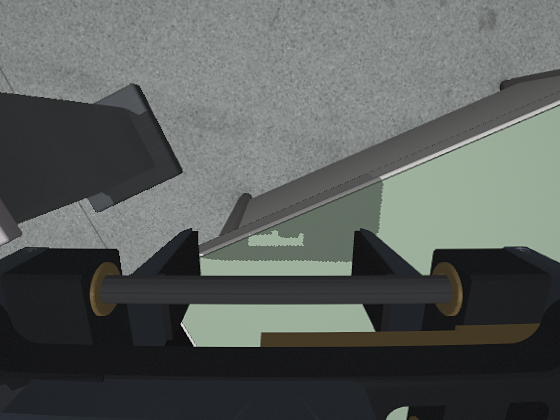

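The crop confirms the target. The tan stack at crop (405,215) is right beside the box and its top is at about 43 mm. The other tan stack's top is only about 29 mm, so it is two dishes high. The wrist view shows only the floor and the cart. Measured in world coordinates: window (552,160), diameter 89.8; dish (550,62). The 98.5 mm between them falls within the stated 94 to 103 mm.

I'll straddle the dish with the jaws along x, grip it lightly and slide it along +y.

```bash
python3 -m pendant '[{"xyz":[-0.012,0.019,0],"roll":3,"jaw":0},{"xyz":[-0.040,0.065,0.005],"roll":9,"jaw":0},{"xyz":[-0.072,0.116,0.01],"roll":16,"jaw":0},{"xyz":[-0.105,0.169,0.02],"roll":24,"jaw":0},{"xyz":[-0.138,0.222,0.03],"roll":31,"jaw":0},{"xyz":[-0.170,0.274,0.04],"roll":39,"jaw":0},{"xyz":[-0.200,0.322,0.045],"roll":46,"jaw":0},{"xyz":[-0.222,0.358,0.05],"roll":50,"jaw":0}]' 5
```

```text
time_s: 1.15
ee_pos: [470.9, 174.4, 163.8]
ee_rot: [180.0, 0.0, 15.8]
force: [-0.1, -0.1, -0.2]
gripper_width: 90.8
```

```bash
python3 -m pendant '[{"xyz":[0.008,0.025,0],"roll":3,"jaw":0},{"xyz":[0.018,0.055,0.01],"roll":7,"jaw":0},{"xyz":[0.028,0.085,0.02],"roll":11,"jaw":0},{"xyz":[0.037,0.112,0.035],"roll":14,"jaw":0},{"xyz":[0.042,0.128,0.05],"roll":16,"jaw":0},{"xyz":[0.044,0.1335,0.065],"roll":16,"jaw":0},{"xyz":[0.044,0.1335,0.075],"roll":16,"jaw":0},{"xyz":[0.044,0.1335,0.079],"roll":16,"jaw":0}]'
python3 - <<'E'
from h import *
s=env.state(); print(s['ee_pos'],s['ee_rot'])
p,T=c2w('wrist'); im,d=env.grab_frame('wrist'); cv2.imwrite('pics/wrist1.png',im)
def proj(P):
    P=np.atleast_2d(P); q=(P-T[:3,3])@T[:3,:3]; q=q*[1,-1,-1]
    return cv2.projectPoints(q,np.zeros(3),np.zeros(3),np.array(p['camera_matrix']),np.array(p['D']))[0][:,0].round()
print(proj([[549.6,61.7,45],[552.2,160.1,28]]))
E
```

```text
time_s: 2.15
ee_pos: [548.8, 62.4, 84.2]
ee_rot: [-180.0, 0.1, 0.2]
force: [-0.4, 0.7, -0.6]
gripper_width: 91.4
[548.77712142  62.43194686  84.18463404] [-1.79988976e+02  8.49284843e-02  1.66019075e-01]
[[277. 236.]
 [281.  93.]]
```

View pics/wrist1.png

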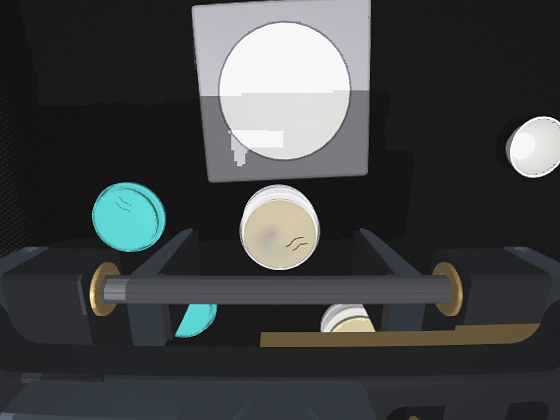

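The wrist view shows the dish centred between the fingers at about (281,234), against a prediction of (277,236). That is about 3 mm off, and closing the jaws will take it up. I'll lower with a +2 mm shift in x, then close gently.

```bash
python3 -m pendant '[{"xyz":[0.001,0,0.008],"roll":0,"jaw":0},{"xyz":[0.002,0,0.018],"roll":0,"jaw":0},{"xyz":[0.002,0,0.028],"roll":0,"jaw":0},{"xyz":[0.002,0,0.038],"roll":0,"jaw":0},{"xyz":[0.002,0,0.045],"roll":0,"jaw":0},{"xyz":[0.002,0,0.049],"roll":0,"jaw":0},{"xyz":[0.002,0,0.050],"roll":0,"jaw":0},{"xyz":[0.002,0,0.050],"roll":0,"jaw":0}]' 5
python3 -m pendant '[{"xyz":[0,0,0],"roll":0,"jaw":0.1},{"xyz":[0,0,0],"roll":0,"jaw":0.18},{"xyz":[0,0,0],"roll":0,"jaw":0.24},{"xyz":[0,0,0],"roll":0,"jaw":0.28},{"xyz":[0,0,0],"roll":0,"jaw":0.31},{"xyz":[0,0,0],"roll":0,"jaw":0.34},{"xyz":[0,0,0],"roll":0,"jaw":0.37},{"xyz":[0,0,0],"roll":0,"jaw":0.4}]' 5
python3 - <<'E'
from h import *
im,d=env.grab_frame('scene'); cv2.imwrite('pics/scene1.png',cv2.resize(im[130:290,120:320],None,fx=3.5,fy=3.5))
E
```

```text
time_s: 3.2
ee_pos: [551.8, 61.9, 35.1]
ee_rot: [-180.0, -0.0, 0.1]
force: [0.2, 0.0, 0.2]
gripper_width: 91.5
time_s: 4.2
ee_pos: [551.6, 61.8, 34.9]
ee_rot: [-180.0, 0.0, 0.1]
force: [0.4, -0.0, -1.0]
gripper_width: 59.4
```

View pics/scene1.png

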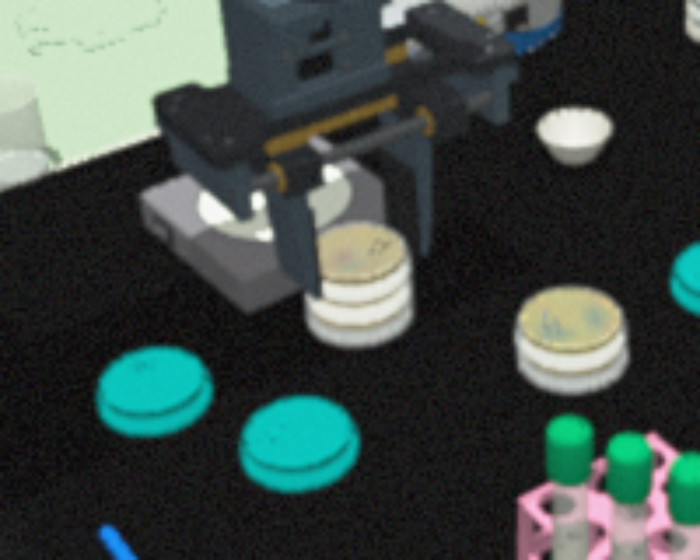

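The opening of 59.4 mm fits a 60 mm dish, and the stack still stands true. Now the slide along +y, which is −y of the tool.

```bash
python3 -m pendant '[{"xyz":[0,-0.002,0],"roll":0,"jaw":0.4},{"xyz":[0,-0.006,0],"roll":0,"jaw":0.4},{"xyz":[0,-0.012,0],"roll":0,"jaw":0.4},{"xyz":[0.0005,-0.018,0],"roll":0,"jaw":0.4},{"xyz":[0.0005,-0.025,0],"roll":0,"jaw":0.4},{"xyz":[0.001,-0.032,0],"roll":0,"jaw":0.4},{"xyz":[0.001,-0.039,0],"roll":0,"jaw":0.4},{"xyz":[0.001,-0.046,0],"roll":0,"jaw":0.4}]'
python3 -m pendant '[{"xyz":[0,-0.007,0],"roll":0,"jaw":0.4},{"xyz":[0,-0.014,0],"roll":0,"jaw":0.4},{"xyz":[0,-0.021,0],"roll":0,"jaw":0.4},{"xyz":[0.0005,-0.028,0],"roll":0,"jaw":0.4},{"xyz":[0.0005,-0.035,0],"roll":0,"jaw":0.4},{"xyz":[0.001,-0.042,0],"roll":0,"jaw":0.4},{"xyz":[0.001,-0.048,0],"roll":0,"jaw":0.4},{"xyz":[0.001,-0.052,0],"roll":0,"jaw":0.4}]'
python3 - <<'E'
from h import *
s=env.state(); print(s['gripper_width'],s['force'])
a,d=env.grab_frame('scene'); b,_=env.grab_frame('wrist')
a=cv2.resize(a[130:290,120:320],None,fx=2.5,fy=2.5); b=cv2.resize(b[0:420,130:430],(286,400))
cv2.imwrite('pics/both2.png',np.hstack([a,b]))
E
```

```text
time_s: 5.25
ee_pos: [552.5, 108.4, 34.9]
ee_rot: [-180.0, -0.0, 0.1]
force: [-0.5, 0.2, -1.1]
gripper_width: 59.9
time_s: 6.25
ee_pos: [553.4, 160.3, 34.9]
ee_rot: [-180.0, -0.0, 0.1]
force: [-0.2, -0.0, 0.5]
gripper_width: 59.7
59.71493125440844 [-0.18412055 -0.00782211  0.53681701]
```

View pics/both2.png

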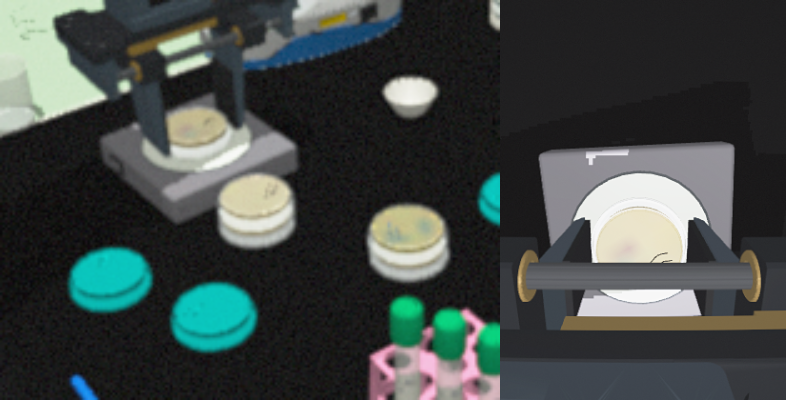

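The dish is over the window and the two lower dishes still stand in place. I'll lower it the remaining 2 mm, open and rise.

```bash
python3 -m pendant '[{"xyz":[0,0,0.001],"roll":0,"jaw":0.4},{"xyz":[0,0,0.002],"roll":0,"jaw":0.4},{"xyz":[0,0,0.002],"roll":0,"jaw":0.37},{"xyz":[0,0,0.002],"roll":0,"jaw":0.34},{"xyz":[0,0,0.002],"roll":0,"jaw":0.3},{"xyz":[0,0,0.002],"roll":0,"jaw":0.2},{"xyz":[0,0,0.002],"roll":0,"jaw":0.1},{"xyz":[0,0,0.002],"roll":0,"jaw":0}]'
python3 -m pendant '[{"xyz":[0,0,0],"roll":0,"jaw":0},{"xyz":[0,0,0],"roll":0,"jaw":0},{"xyz":[0,0,-0.005],"roll":0,"jaw":0},{"xyz":[0,0,-0.015],"roll":0,"jaw":0},{"xyz":[0,0,-0.035],"roll":0,"jaw":0},{"xyz":[0,0,-0.06],"roll":0,"jaw":0},{"xyz":[0,0,-0.09],"roll":0,"jaw":0},{"xyz":[0,0,-0.12],"roll":0,"jaw":0}]'
python3 -m pendant '[{"xyz":[0,-0.02,-0.02],"roll":0,"jaw":0},{"xyz":[0,-0.06,-0.03],"roll":0,"jaw":0},{"xyz":[-0.02,-0.11,-0.03],"roll":0,"jaw":0},{"xyz":[-0.06,-0.16,-0.03],"roll":0,"jaw":0},{"xyz":[-0.1,-0.2,-0.03],"roll":0,"jaw":0},{"xyz":[-0.14,-0.24,-0.03],"roll":0,"jaw":0},{"xyz":[-0.17,-0.26,-0.03],"roll":0,"jaw":0},{"xyz":[-0.18,-0.27,-0.03],"roll":0,"jaw":0}]'
python3 - <<'E'
from h import *
p,T=c2w('top'); im,d=env.grab_frame('top'); hsv=cv2.cvtColor(im,cv2.COLOR_BGR2HSV)
m=cv2.inRange(hsv,(0,20,70),(40,255,255))
for n,x0,x1,z in(('top',105,170,43),('mid',172,220,30)):
    z0=np.zeros_like(m); z0[175:250,x0:x1]=m[175:250,x0:x1]
    c=max(cv2.findContours(z0,0,1)[0],key=cv2.contourArea); P=toplane(c.reshape(-1,2),z,p,T)[:,:2].astype(np.float32)
    print(n,cv2.minEnclosingCircle(P))
c=d[205:220,130:145]; k=np.array(p['camera_matrix']); print('depth z of dish ~',T[2,3]-np.median(c), 'slope rows/cols', c[-1].mean()-c[0].mean(), c[:,-1].mean()-c[:,0].mean())
cv2.imwrite('pics/top3.png',cv2.resize(im[160:260,80:240],None,fx=4,fy=4))
E
```

```text
time_s: 7.35
ee_pos: [553.4, 159.9, 32.9]
ee_rot: [-180.0, 0.0, 0.1]
force: [-0.4, 0.4, 0.0]
gripper_width: 89.0
time_s: 8.35
ee_pos: [553.4, 159.9, 154.7]
ee_rot: [-180.0, -0.0, 0.1]
force: [-0.3, 0.9, -0.2]
gripper_width: 91.2
time_s: 9.35
ee_pos: [371.3, 430.5, 183.8]
ee_rot: [-180.0, -0.0, 0.3]
force: [0.8, 0.1, -0.1]
gripper_width: 91.1
top ((551.3048706054688, 158.5635528564453), 26.661413192749023)
mid ((549.0709228515625, 62.078975677490234), 26.972148895263672)
depth z of dish ~ 39.82250598164467 slope rows/cols 0.43499756 0.8597412
```

View pics/top3.png

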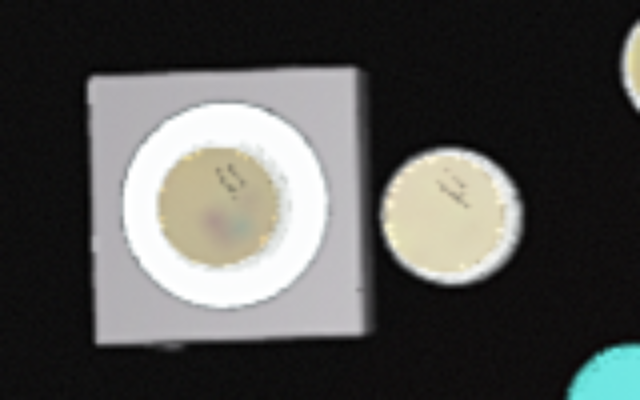

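The dish lies flat at crop (222,208), within the window centred at about (225,205). The two lower dishes are where they were. Handing in.

```bash
python3 -c "
from workcell import env; print(env.job_done())"
```

```text
the job is handed in; nothing more can be done
None
```

I gripped the top dish lightly from both sides at 5 N and slid it level for 98 mm onto the light box. I lowered it the last 2 mm onto the window, let go and moved the arm well clear. The job was handed in at about 9.4 s of the 32 s allowed, and the hand-in reports no verdict.

- **Top dish:** the last overhead picture put its centre at (551.3, 158.6), about 2 mm from the window centre at (552.2, 160.1). It lies wholly inside the window's edge.
- **Flatness:** a rough depth reading put its top at about 40 mm, where about 43 mm was expected. The depth changed by less than 1 mm across a patch of roughly 25 mm, so it lies flat within what the reading can show.
- **Lower dishes:** the middle dish was at (549.1, 62.1). The stack measured (549.6, 61.7) at the start, so any shift is small. The bottom dish can't be measured from above; in the side view taken after the slide it still stood squarely under the middle one.
- **Forces:** they stayed around 1 N wherever I read them.
- **Disagreement:** the wrist camera put things about 3 mm further in x than the overhead camera. I shifted the grasp by 2 mm for this, and it is well within the tolerance.

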